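# Press the colour-sample carrier down and slide it under the leaf spring

### The job

On the bench stands a blue and aluminium hold-down jig with a black sample carrier lying on its sprung bed. With the fingertips on the ribbed thumb pad behind the orange ridge, press the carrier down hard against the springs, keep pressing and push it forward under the blue bridge and its leaf spring until it is against the end stop, then let go so that the leaf spring holds it there. Only press and push: do not lift the carrier out of the jig, and leave the other things on the bench where they are.

Things in the scene. Friction and masses are not known exactly. Their poses are not given: they have to be found in the camera images.
- jig: Hold-down jig fixed to the bench, aluminium with blue bridge and end stop, 285 x 124 mm, 64 mm high. Origin on the bench under its middle; its x axis is the direction in which the carrier is pushed, from the open loading end to the end stop; z up. Two guide rails along x, tops 42 mm above the bench, inner faces 81 mm apart, keep the carrier straight.
- bridge_bar (a point): Middle of the lower edge of the bridge's crossbar, on the loading side, 43 mm above the bench, 55 mm along the jig's x. With the bed up the carrier's top is at 48 mm, so its front strikes the bar and is blocked; pressed down more than 5 mm it passes. Top of the bridge 64 mm above the bench.
- stop_face (a point): Middle of the black rubber face of the end stop, at x = +115 mm, y = 0, 40 mm above the bench in the jig's frame. The carrier is home when its front face meets this.
- bed (a joint): Travel (m) of the spring-loaded steel bed under the carrier: 0 is up, grows as it is pressed straight down, 0.012 is its lower stop. With the carrier on it takes about 8 N to start and 0.6 N more for each mm (12 N at 7 mm, 15 N at the stop); it rises again when released. About 9 mm is a good depth.
- leaf (a joint): Angle (rad) of the leaf spring hung under the bridge, its free end sloping down towards the end stop: 0 with nothing under it, grows as the carrier lifts its tip. It presses on the carrier with about 6 to 11 N and drags on it. With the carrier home and released it reads about 0.14 to 0.23 and holds the bed about 5 to 8 mm down.
- carrier: Loose black sample carrier, 150 mm long (x, front is +x), 76 wide, 14 thick, 0.25 kg, three colour swatches on its front half and a 66 mm wide orange ridge, 7 mm high, 8 mm thick, rear face at x = -30 mm, for the fingertips to push. Origin under its centre. Starts on the raised bed, underside 34 mm above the bench, front 13 to 42 mm short of the bridge bar, its x along the jig's.
- thumb_pad (a point): Centre of the ribbed thumb pad on top of the carrier (14 mm above its underside), 20 mm behind the rear face of the orange ridge and 25 mm from the carrier's rear end; the pad is flat, 45 x 76 mm.
- carrier_front (a point): Middle of the carrier's front face.
- blue_jar: White screw-lid jar with blue lid, 72 mm across, 85 mm high, to be left alone. Origin under its centre.
- red_jar: White screw-lid jar with red lid, 68 mm across, 65 mm high, to be left alone. Origin under its centre.
- tweezers: Steel tweezers lying on the bench, 132 mm long, to be left alone.
- scraper: Scraper with black handle lying on the bench, 199 mm long, to be left alone.
- tape_roll: Roll of tan tape lying flat, 68 mm across, 18 mm high, to be left alone.

How it is judged:
On the way, in this order (a step that is already met when the one before it is completed fails the run):
1. the carrier is pressed down by the fingers, the bed at least 4.5 mm down, its front still short of the leaf spring (value of joint bed above 0.0045 m and contact force between the fingers and carrier above 4 N and x of carrier_front in the frame of jig below 0.085 m), for 0.1 s.
2. the fingers push the carrier home to the end stop and are still on it (x of carrier_front in the frame of jig above 0.109 m and contact force between the fingers and carrier above 1 N), for 0.05 s.
At the end, for the whole second after the job is handed in: The carrier's front is within 6 mm of the end stop, the carrier flat and at rest, held down under the lifted leaf spring with the bed at least 3.5 mm below its raised position (x of carrier_front in the frame of jig above 0.109 m and value of joint leaf above 0.04 rad and value of joint bed above 0.0035 m and z of carrier in the frame of jig below 0.031 m and angle between carrier's own z axis and vertical below 0.08 rad and linear speed of carrier below 0.02 m/s); the robot touches nothing.
It fails at once if the carrier is lifted out of the jig (10 mm above its raised position) or tipped by more than 0.25 rad (z of carrier in the frame of jig above 0.044 m or angle between carrier's own z axis and vertical above 0.25 rad).
It fails at once if a bystander is moved more than 25 mm (distance of any of blue_jar, red_jar, tweezers, scraper, tape_roll from where it was at the start of the episode above 0.025 m).
It also fails if it takes over 35 s, if anything falls off the work surface, if the arm or the gripper's body presses on something with over 40 N, if the wrist force passes 120 N, or if a joint passes its speed limit or range.

### The arm

A 6-joint arm with a two-finger parallel gripper is mounted at the origin on a cart in front of the work surface, level with it; the furniture and walls round the work are solid. World frame = base frame: x ahead of the robot, y to its left, z up, the work surface at z = 0. Lengths are in m, angles in rad, forces in N, time in s.
With the tool pointing down it reaches from about 0.375 to 0.975 m from the base axis. Payload 3.8 kg.
Tool frame: the origin (TCP) lies on the centre line of the jaws, within the pads' length; the fingertips stand 8 mm ahead of it and the grasp point (between the pads) lies 11 mm behind it; z points along the fingers, y is the direction in which the jaws open and shut (so a half turn about z gives the same grasp; the last joint's range is limited). The gripper opens to 85 mm and grips with 20 to 120 N. Pads are 22 mm wide; open, the fingers measure 114 mm over their backs; the gripper's body (76 mm by 85 mm) begins 54 mm behind the grasp point. The pads swing forward as they close: fully open they stand 13 mm farther back than shut.
Start: joints at [1.285, 0.264, 1.604, -0, 1.274, -0.037], TCP at [0.166, 0.654, 0.239] pointing down, gripper open.
Joint ranges: [-2.63, 2.63], [-0.94, 2.18], [0.31, 2.57], [-1.31, 4.45], [0, 2.66], [-2.55, 2.55]. Speed limits (rad/s): [2.57, 2.57, 3.14, 3.14, 3.14, 3.14].

### API

Orientations are given as a rotation vector (axis times angle).
In Python, from workcell import bot gives the robot as it stands.
- The arm moves only by the tool arm_command, never from a script. Its arguments are lists of equal length, an entry for each row: "slide": the shift along the tool's x, y, z in m, a list of three; "angular": the turn, a rotation vector about the tool's x, y, z in degrees, a list of three; "hand": the finger opening in m, from 0 to 0.0854. A call has exactly 8 rows; each row shifts and turns the pose as measured when the row begins, along the tool's axes as they then stand; what a row does not reach is not made up. A row lasts 1/10 s, in which the tool goes at most 50 mm and 8.59 degrees, less where a joint would pass 70% of its speed; a pose out of reach is approached as far as the arm can. A call is refused whole if a number of a shift passes 0.05 or a number of a turn 8.59, either way. A call with a gripper value outside its range is refused whole. The fingers move at their own pace and stop on an object; "squeeze" is the grip in N (left out, the last holds). Time passes only in rows, so rows that do not move let the fingers close, or fill a call up. It gives the time, the measured TCP pose, the force and the opening at its end, in the units of the state.
- bot.read_state(): the state, without advancing time (a new reading comes with each control period).
- bot.read_camera(name): name is "scene" or "top"; returns the picture (400x640x3 uint8, red, green, blue); there is no depth.
- bot.get_calibration(name): a dict with "fx", "fy", "cx", "cy" (pixels), "k1" (the pictures are not rectified: a ray, as slopes to the right and down, at radius r is drawn at 1 + k1 r^2 times it, then the intrinsics apply), "R" (3x3) and "t" (3): a world point X has camera coordinates R X + t. Camera axes: x right, y down, z forward; pixel columns grow to the right and rows downward; lengths in m; the calibration is good to about 2 mm. A picture is of the moment at which its call begins. get_calibration takes no time and is no camera call.
- bot.finish_job(): hands the job in, once; it reports no verdict.
The state is a dict: "time": time; "q": joint angles; "joint_vel": joint speeds; "joint_torque": joint torques, N m; "tool_pos": TCP position; "tcp_rot": TCP orientation; "wrist_force": force on the tool from outside, world axes, zero at the start; "torque": the same for the moment, N m; "width": opening from 0.0 (shut) to 1.0 (fully open).
Only numpy, scipy, OpenCV 4.12 (cv2) and the standard library are available. Lean on these libraries where they do the work, as an engineer would, in place of code of your own. Each camera call takes 0.05 s, during which the arm holds its last target.

## Working session

There is one attempt and no reset: what is moved stays moved. The work goes in short steps, Python scripts to look and compute and a tool call to move; the robot and the scene stay as the last step left them, time stands still between calls to the robot, and variables do not carry over. Pictures are saved under pics/ and viewed, and the job is handed in when it is done.

Besides the shell and the picture viewer there is one more tool, called after ">>>" by a JSON object that holds its "name" and its "arguments", one argument or row to a line. arm_command: Moves the arm, as the interface text tells. Its arguments: {"type":"object","properties":{"slide":{"type":"array","items":{"type":"array","items":{"type":"number"}}},"angular":{"type":"array","items":{"type":"array","items":{"type":"number"}}},"hand":{"type":"array","items":{"type":"number"}},"squeeze":{"type":"number"}},"required":["slide","angular","hand"]}

```bash
mkdir -p pics; ls; python3 - <<'E'
from workcell import bot
import cv2
s=bot.read_state();print({k:s[k] for k in('time','tool_pos','tcp_rot','wrist_force','width')})
for n in('top','scene'):
    im=bot.read_camera(n);cv2.imwrite(f'pics/{n}0.png',im[:,:,::-1]);c=bot.get_calibration(n);print(n,c)
E
```

```text
pics
{'time': 0.0, 'tool_pos': array([0.16599113, 0.65354014, 0.2379546 ]), 'tcp_rot': array([-0.38966981, -3.1169929 ,  0.00347366]), 'wrist_force': array([-0.51591465, -0.3309828 , -0.15742503]), 'width': 1.0007051504637208}
top {'fx': 486.6088622801966, 'fy': 486.6088622801966, 'cx': 319.1102104898063, 'cy': 208.36519333710808, 'k1': -0.09807840354260818, 'R': array([[ 2.52812529e-02, -9.99668396e-01,  4.89460985e-03],
       [-9.86302005e-01, -2.57409586e-02, -1.62928690e-01],
       [ 1.63000655e-01, -7.08522073e-04, -9.86625706e-01]]), 't': array([-0.13698164,  0.53191416,  1.38252986])}
scene {'fx': 398.65197726164143, 'fy': 398.65197726164143, 'cx': 322.043497640882, 'cy': 197.29252208409548, 'k1': -0.017964235332496956, 'R': array([[ 0.55212218, -0.83375284, -0.00415916],
       [-0.50257146, -0.32882088, -0.7995616 ],
       [ 0.66526914,  0.44354597, -0.60056968]]), 't': array([-0.41387078,  0.25660054,  0.9204289 ])}
```

View pics/top0.png

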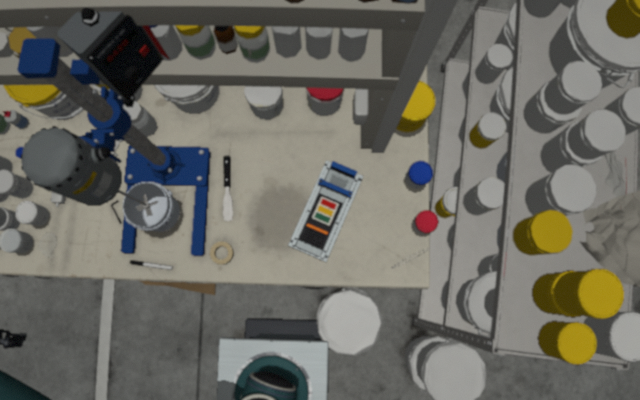

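View pics/scene0.png

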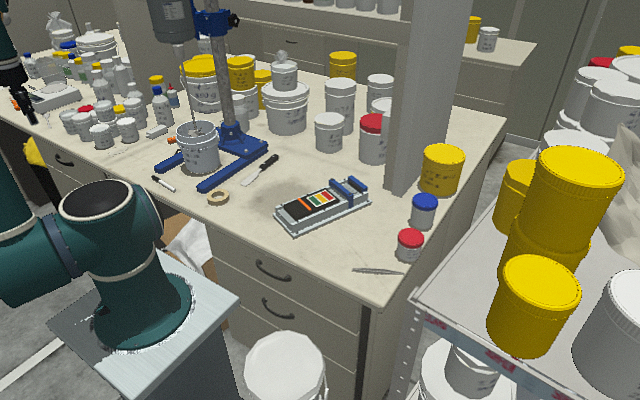

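```bash
python3 - <<'E'
import cv2
a=cv2.imread('pics/top0.png')[155:265,280:370];cv2.imwrite('pics/t0c.png',cv2.resize(a,None,fx=5.4,fy=5.4,interpolation=cv2.INTER_CUBIC))
a=cv2.imread('pics/scene0.png')[165:245,265:380];cv2.imwrite('pics/s0c.png',cv2.resize(a,None,fx=6.9,fy=6.9,interpolation=cv2.INTER_CUBIC))
E
```

```text
(no output)
```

View pics/t0c.png

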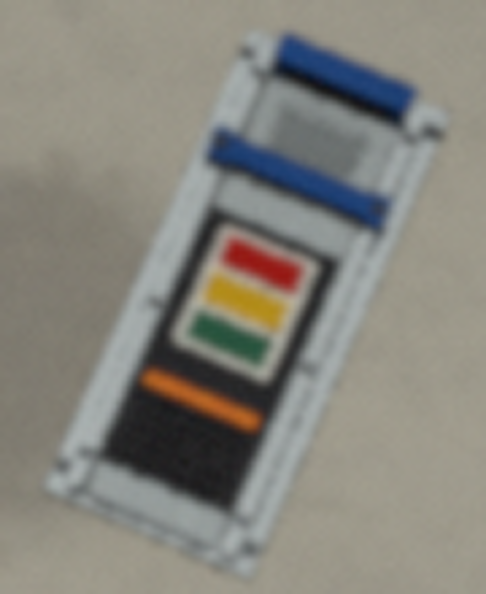

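View pics/s0c.png

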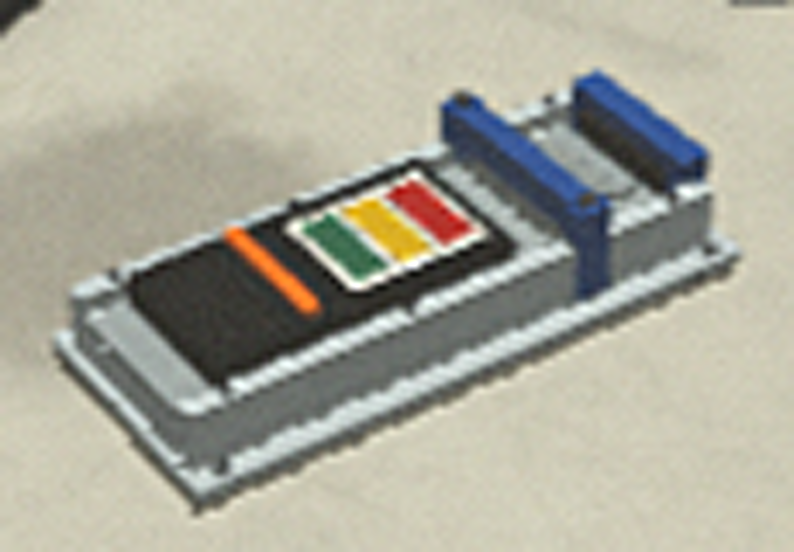

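```bash
cat > h.py <<'E'
import numpy as np
from workcell import bot
def proj(n,X):
    c=bot.get_calibration(n);p=np.atleast_2d(X)@c['R'].T+c['t'];s=p[:,:2]/p[:,2:]
    s=s*(1+c['k1']*(s**2).sum(1))[:,None];return s*[c['fx'],c['fy']]+[c['cx'],c['cy']]
def j2w(p,L):
    c,s=np.cos(p[2]),np.sin(p[2]);L=np.atleast_2d(L);return np.c_[p[0]+c*L[:,0]-s*L[:,1],p[1]+s*L[:,0]+c*L[:,1],L[:,2]]
E
python3 - <<'E'
from h import *
from scipy.optimize import least_squares
T=lambda u,v:((np.array([u,v])+.5)/5.4-.5+[280,155]); S=lambda u,v:((np.array([u,v])+.5)/6.9-.5+[265,165])
# (cam,pix,local,carrier?)
o=[('top',T(212,212),(75,38,48),1),('top',T(338,262),(75,-38,48),1),('top',T(105,457),(-75,38,48),1),('top',T(237,508),(-75,-38,48),1),
('top',T(202,400),(-26,0,55),1),('top',T(45,487),(-142.5,62,2),0),('top',T(248,577),(-142.5,-62,2),0),('top',T(445,112),(142.5,-62,6),0),
('scene',S(200,510),(-142.5,-62,2),0),('scene',S(55,345),(-142.5,62,4),0),('scene',S(740,258),(142.5,-62,3),0),
('scene',S(130,290),(-75,38,48),1),('scene',S(225,383),(-75,-38,48),1),('scene',S(515,240),(75,-38,48),1),('scene',S(415,162),(75,38,48),1),
('top',T(215,160),(55,55,50),0),('top',T(378,225),(55,-55,50),0)]
def f(p):
    r=[]
    for n,u,l,k in o:
        l=np.array(l)/1000.; l[0]+=k*p[3]; r.append((proj(n,j2w(p,l))[0]-u))
    return np.array(r)
s=least_squares(lambda p:f(p).ravel(),[.5,-.1,-.3,-.05],loss='soft_l1')
p=s.x;print(p,np.degrees(p[2]));print(f(p).round(1))
for n,L in(('pad',(p[3]-.05,0,.048)),('ridge',(p[3]-.03,0,.048)),('stop',(.115,0,.04)),('padhome',(.115-.075-.05,0,.04))):print(n,j2w(p,L))
print('front',p[3]+.075)
E
```

```text
[ 0.53675938 -0.14487004 -0.37287917 -0.04238706] -21.364402957760948
[[ 0.  -1.1]
 [ 0.6 -0.4]
 [-0.3  0.4]
 [-0.5  1.2]
 [ 0.4  0.3]
 [ 0.7  1. ]
 [ 1.4  0.6]
 [ 1.   0.1]
 [ 0.5 -0.5]
 [-0.5 -0.3]
 [ 0.4 -0.5]
 [-1.  -3. ]
 [-0.8 -2.8]
 [ 0.4 -0.9]
 [-0.1 -1.8]
 [-2.9 -0.6]
 [ 1.5  1.6]]
pad [[ 0.45072094 -0.1112136   0.048     ]]
ridge [[ 0.46934659 -0.11849956  0.048     ]]
stop [[ 0.64385684 -0.18676434  0.04      ]]
padhome [[ 0.52744655 -0.14122706  0.04      ]]
front 0.03261294253187354
```

```bash
python3 - <<'E'
from h import *
from scipy.optimize import least_squares
T=lambda u,v:((np.array([u,v])+.5)/5.4-.5+[280,155]); S=lambda u,v:((np.array([u,v])+.5)/6.9-.5+[265,165])
o=[('top',T(212,212),(75,38,48),1),('top',T(338,262),(75,-38,48),1),('top',T(105,457),(-75,38,42),1),('top',T(237,508),(-75,-38,42),1),
('top',T(202,400),(-26,0,53),1),('top',T(45,487),(-142.5,62,2),0),('top',T(248,577),(-142.5,-62,2),0),('top',T(445,112),(142.5,-62,6),0),
('scene',S(200,510),(-142.5,-62,2),0),('scene',S(55,345),(-142.5,62,4),0),('scene',S(740,258),(142.5,-62,3),0),
('scene',S(274,270),(-26,0,53),1),('scene',S(515,240),(75,-38,48),1),('scene',S(415,162),(75,38,48),1),
('top',T(215,160),(55,62,53),0),('top',T(378,225),(55,-62,53),0)]
def f(p):
    r=[]
    for n,u,l,k in o:
        l=np.array(l)/1000.; l[0]+=k*p[3]; r.append((proj(n,j2w(p,l))[0]-u))
    return np.array(r)
s=least_squares(lambda p:f(p).ravel(),[.5,-.1,-.3,-.05],loss='soft_l1')
p=s.x;print(p,np.degrees(p[2]));print(f(p).round(1).tolist())
for n,L in(('pad',(p[3]-.05,0,.048)),('ridge',(p[3]-.03,0,.048)),('stop',(.115,0,.04)),('padhome',(.115-.075-.05,0,.04))):print(n,j2w(p,L))
print('front',p[3]+.075)
from scipy.spatial.transform import Rotation as Ro
st=bot.read_state();print(Ro.from_rotvec(st['tcp_rot']).as_matrix().round(3),st['q'],st['time'])
E
```

```text
[ 0.53684605 -0.14450702 -0.37637696 -0.0422508 ] -21.56481159681613
[[-0.0, -1.2], [0.5, -0.5], [-0.4, 0.5], [-0.8, 1.3], [0.3, 0.3], [0.4, 0.9], [1.1, 0.5], [1.0, 0.2], [0.3, -0.7], [-0.6, -0.5], [0.3, -0.5], [-0.7, -1.0], [0.3, -1.0], [-0.1, -1.8], [-5.1, -1.8], [3.7, 2.4]]
pad [[ 0.45105258 -0.11059992  0.048     ]]
ridge [[ 0.46965263 -0.11795098  0.048     ]]
stop [[ 0.64379632 -0.18677566  0.04      ]]
padhome [[ 0.52754602 -0.14083148  0.04      ]]
front 0.032749197346516976
[[-0.969  0.246 -0.001]
 [ 0.246  0.969 -0.002]
 [ 0.    -0.002 -1.   ]] [ 1.28508865e+00  2.64695425e-01  1.60527532e+00  1.85021833e-05
  1.27370288e+00 -3.68807546e-02] 0.1
```

>>> {"name": "arm_command", "arguments": {
  "slide": [
    [-0.02, -0.03, 0],
    [-0.02, -0.03, 0],
    [-0.02, -0.03, 0],
    [-0.02, -0.03, 0],
    [-0.02, -0.03, 0],
    [-0.02, -0.03, 0],
    [-0.02, -0.03, 0],
    [-0.02, -0.03, 0]
  ],
  "angular": [
    [0, 0, 0],
    [0, 0, 0],
    [0, 0, 0],
    [0, 0, 0],
    [0, 0, 0],
    [0, 0, 0],
    [0, 0, 0],
    [0, 0, 0]
  ],
  "hand": [0, 0, 0, 0, 0, 0, 0, 0]
}}

```text
time: 0.9
tool_pos: [0.262, 0.3733, 0.2325]
tcp_rot: [-0.379, -3.116, 0.015]
wrist_force: [0.6, 0.1, 0.8]
width: 0.001
```

>>> {"name": "arm_command", "arguments": {
  "slide": [
    [-0.024, -0.025, 0],
    [-0.024, -0.025, 0],
    [-0.024, -0.025, 0],
    [-0.024, -0.025, 0],
    [-0.024, -0.025, 0],
    [-0.024, -0.025, 0],
    [-0.024, -0.025, 0],
    [-0.024, -0.025, 0]
  ],
  "angular": [
    [0, 0, 0],
    [0, 0, 0],
    [0, 0, 0],
    [0, 0, 0],
    [0, 0, 0],
    [0, 0, 0],
    [0, 0, 0],
    [0, 0, 0]
  ],
  "hand": [0, 0, 0, 0, 0, 0, 0, 0]
}}

```text
time: 1.7
tool_pos: [0.4011, 0.1209, 0.2315]
tcp_rot: [-0.374, -3.114, 0.018]
wrist_force: [0.6, 0.0, -0.6]
width: -0.004
```

```bash
cat >> h.py <<'E'
from scipy.spatial.transform import Rotation as Ro
P=np.array([.53685,-.1445,-.3750])
def rep():
    s=bot.read_state();M=Ro.from_rotvec(s['tcp_rot']).as_matrix()
    c,q=np.cos(P[2]),np.sin(P[2]);J=np.array([[c,-q,0],[q,c,0],[0,0,1]])
    print('t',s['time'],'F',s['wrist_force'].round(1),'F_jig',(J.T@s['wrist_force']).round(1),'w',s['width'])
    print('tcp',s['tool_pos'].round(4),'tcp in jig',(J.T@(s['tool_pos']-[P[0],P[1],0])).round(4))
    D=np.c_[-J[:,0],J[:,1],-J[:,2]]
    print('turn needed (tool deg)',np.degrees(Ro.from_matrix(M.T@D).as_rotvec()).round(2),'q',s['q'].round(2))
    return s,M
E
python3 - <<'E'
from h import *
s,M=rep();print('to above pad',M.T@(np.array([.451,-.1106,.10])-s['tool_pos']))
E
```

```text
t 1.7 F [ 0.6  0.  -0.6] F_jig [ 0.5  0.2 -0.6] w -0.0037599146448949452
tcp [0.4011 0.1209 0.2315] tcp in jig [-0.2235  0.1972  0.2315]
turn needed (tool deg) [-0.69 -0.16  7.78] q [ 0.24 -0.23  2.12 -0.01  1.26 -1.09]
to above pad [-0.10378426 -0.21146816  0.13362611]
```

>>> {"name": "arm_command", "arguments": {
  "slide": [
    [-0.0148, -0.0302, 0.019],
    [-0.0148, -0.0302, 0.019],
    [-0.0148, -0.0302, 0.019],
    [-0.0148, -0.0302, 0.019],
    [-0.0148, -0.0302, 0.019],
    [-0.0148, -0.0302, 0.019],
    [-0.0148, -0.0302, 0.019],
    [0, 0, 0]
  ],
  "angular": [
    [0, 0, 0],
    [0, 0, 0],
    [0, 0, 0],
    [0, 0, 0],
    [0, 0, 0],
    [0, 0, 0],
    [0, 0, 0],
    [-0.7, -0.2, 7.8]
  ],
  "hand": [0, 0, 0, 0, 0, 0, 0, 0]
}}

```text
time: 2.5
tool_pos: [0.4534, -0.1225, 0.096]
tcp_rot: [0.595, 3.08, 0.004]
wrist_force: [-0.5, -0.1, 0.4]
width: 0.004
```

```bash
python3 - <<'E'
from h import *
import cv2
s,M=rep();print('to above pad',M.T@(np.array([.451,-.1106,.07])-s['tool_pos']))
a=bot.read_camera('top')[135:265,260:390,::-1];b=bot.read_camera('scene')[135:265,250:390,::-1]
cv2.imwrite('pics/c1.png',cv2.resize(np.hstack([a,b]),None,fx=2.9,fy=2.9,interpolation=cv2.INTER_CUBIC))
E
```

```text
t 2.5 F [-0.5 -0.1  0.4] F_jig [-0.5 -0.3  0.4] w 0.003978140157338914
tcp [ 0.4534 -0.1225  0.096 ] tcp in jig [-0.0857 -0.0101  0.096 ]
turn needed (tool deg) [ 0.21  0.25 -0.39] q [-0.32  0.01  2.17  0.    0.95 -1.51]
to above pad [0.00675195 0.01009291 0.02600384]
```

View pics/c1.png

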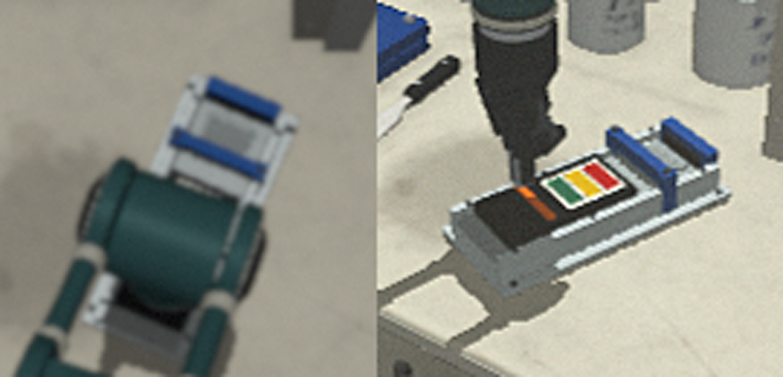

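>>> {"name": "arm_command", "arguments": {
  "slide": [
    [0.002, 0.005, 0.0075],
    [0.002, 0.005, 0.0075],
    [0, 0, 0.0075],
    [0, 0, 0.0075],
    [0, 0, 0.003],
    [0, 0, 0.0],
    [0, 0, 0],
    [0, 0, 0]
  ],
  "angular": [
    [0.2, 0.2, -0.4],
    [0, 0, 0],
    [0, 0, 0],
    [0, 0, 0],
    [0, 0, 0],
    [0, 0, 0],
    [0, 0, 0],
    [0, 0, 0]
  ],
  "hand": [0, 0, 0, 0, 0, 0, 0, 0]
}}

```text
time: 3.4
tool_pos: [0.4536, -0.106, 0.0623]
tcp_rot: [0.56, 3.089, 0.0]
wrist_force: [-0.6, -0.4, 0.4]
width: 0.004
```

```bash
python3 - <<'E'
from h import *
import cv2
rep()
b=bot.read_camera('scene')[170:250,265:365,::-1]
cv2.imwrite('pics/c2.png',cv2.resize(b,None,fx=7,fy=7,interpolation=cv2.INTER_CUBIC))
E
```

```text
t 3.4 F [-0.6 -0.4  0.4] F_jig [-0.4 -0.6  0.4] w 0.004375257587995344
tcp [ 0.4536 -0.106   0.0623] tcp in jig [-0.0916  0.0054  0.0623]
turn needed (tool deg) [0.04 0.14 0.94] q [-0.28  0.05  2.2   0.    0.88 -1.5 ]
```

View pics/c2.png

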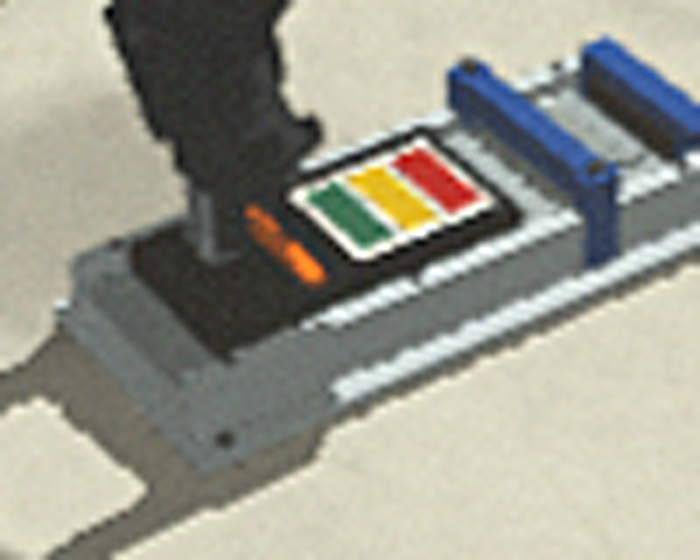

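>>> {"name": "arm_command", "arguments": {
  "slide": [
    [-0.003, -0.005, 0],
    [0, 0, 0.002],
    [0, 0, 0.002],
    [0, 0, 0.002],
    [0, 0, 0.002],
    [0, 0, 0.002],
    [0, 0, 0.002],
    [0, 0, 0.002]
  ],
  "angular": [
    [0, 0, 0.9],
    [0, 0, 0],
    [0, 0, 0],
    [0, 0, 0],
    [0, 0, 0],
    [0, 0, 0],
    [0, 0, 0],
    [0, 0, 0]
  ],
  "hand": [0, 0, 0, 0, 0, 0, 0, 0]
}}

```text
time: 4.25
tool_pos: [0.4573, -0.1135, 0.0521]
tcp_rot: [0.587, 3.08, -0.0]
wrist_force: [-3.5, 0.9, 10.6]
width: 0.001
```

```bash
python3 - <<'E'
from h import *
rep()
E
```

```text
t 4.25 F [-3.5  0.9 10.6] F_jig [-3.6 -0.5 10.6] w 0.0008660754913498982
tcp [ 0.4573 -0.1135  0.0521] tcp in jig [-0.0854 -0.0003  0.0521]
turn needed (tool deg) [ 0.06  0.36 -0.1 ] q [-0.3   0.08  2.2   0.    0.85 -1.49]
```

>>> {"name": "arm_command", "arguments": {
  "slide": [
    [0, 0, 0.002],
    [0, 0, 0.002],
    [0, 0, 0.002],
    [0, 0, 0.002],
    [0, 0, 0.001],
    [0, 0, 0.001],
    [0, 0, 0],
    [0, 0, 0]
  ],
  "angular": [
    [0, 0, 0],
    [0, 0, 0],
    [0, 0, 0],
    [0, 0, 0],
    [0, 0, 0],
    [0, 0, 0],
    [0, 0, 0],
    [0, 0, 0]
  ],
  "hand": [0, 0, 0, 0, 0, 0, 0, 0]
}}

```text
time: 5.05
tool_pos: [0.4632, -0.115, 0.0533]
tcp_rot: [0.585, 3.073, -0.001]
wrist_force: [-3.1, 1.2, 10.2]
width: -0.003
```

```bash
python3 - <<'E'
from h import *
rep()
import cv2
b=bot.read_camera('scene')[170:250,265:365,::-1]
cv2.imwrite('pics/c3.png',cv2.resize(b,None,fx=7,fy=7,interpolation=cv2.INTER_CUBIC))
E
```

```text
t 5.05 F [-3.1  1.2 10.2] F_jig [-3.3  0.  10.2] w -0.002957071790222122
tcp [ 0.4632 -0.115   0.0533] tcp in jig [-0.0794  0.0005  0.0533]
turn needed (tool deg) [ 0.1   0.79 -0.06] q [-0.3   0.08  2.2   0.    0.85 -1.49]
```

View pics/c3.png

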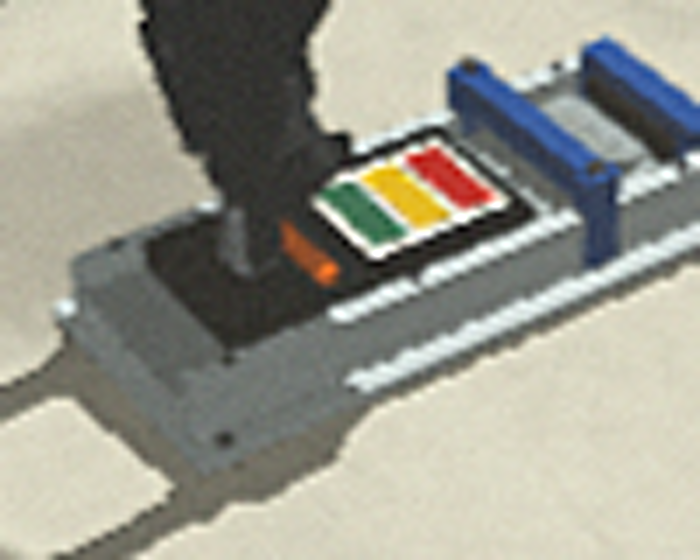

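>>> {"name": "arm_command", "arguments": {
  "slide": [
    [0.001, 0, 0.003],
    [0.001, 0, 0.003],
    [0.001, 0, 0.003],
    [0.001, 0, 0.003],
    [0.001, 0, 0.003],
    [0.001, 0, 0.003],
    [0.001, 0, 0.003],
    [0.001, 0, 0.003]
  ],
  "angular": [
    [0, 0.3, 0],
    [0, 0.3, 0],
    [0, 0.3, 0],
    [0, 0.3, 0],
    [0, 0.3, 0],
    [0, 0.3, 0],
    [0, 0.3, 0],
    [0, 0.3, 0]
  ],
  "hand": [0, 0, 0, 0, 0, 0, 0, 0]
}}

```text
time: 5.9
tool_pos: [0.4639, -0.1151, 0.0438]
tcp_rot: [-0.582, -3.071, -0.006]
wrist_force: [-5.6, 1.8, 26.2]
width: -0.0
```

```bash
python3 - <<'E'
from h import *
rep()
E
```

```text
t 5.9 F [-5.6  1.8 26.2] F_jig [-5.9 -0.4 26.2] w -0.000463028091449081
tcp [ 0.4639 -0.1151  0.0438] tcp in jig [-0.0787  0.0006  0.0438]
turn needed (tool deg) [ 0.04 -0.95  0.03] q [-0.3   0.12  2.18  0.    0.86 -1.5 ]
```

>>> {"name": "arm_command", "arguments": {
  "slide": [
    [-0.003, 0, 0.002],
    [-0.004, 0, 0.002],
    [-0.005, 0, 0.0023],
    [-0.005, 0, 0.0024],
    [-0.005, 0, 0.0024],
    [-0.005, 0, 0.0024],
    [-0.005, 0, 0.0024],
    [-0.005, 0, 0.0024]
  ],
  "angular": [
    [0, -0.5, 0],
    [0, -0.3, 0],
    [0, 0, 0],
    [0, 0, 0],
    [0, 0, 0],
    [0, 0, 0],
    [0, 0, 0],
    [0, 0, 0]
  ],
  "hand": [0, 0, 0, 0, 0, 0, 0, 0]
}}

```text
time: 6.7
tool_pos: [0.509, -0.1315, 0.044]
tcp_rot: [0.581, 3.075, -0.001]
wrist_force: [-5.9, 0.3, 17.3]
width: 0.001
```

```bash
python3 - <<'E'
from h import *
rep()
import cv2
b=bot.read_camera('scene')[170:250,265:365,::-1]
cv2.imwrite('pics/c4.png',cv2.resize(b,None,fx=7,fy=7,interpolation=cv2.INTER_CUBIC))
E
```

```text
t 6.7 F [-5.9  0.3 17.3] F_jig [-5.6 -1.9 17.3] w 0.0006379300307230658
tcp [ 0.509  -0.1315  0.044 ] tcp in jig [-0.0307  0.0019  0.044 ]
turn needed (tool deg) [0.11 0.7  0.09] q [-0.3   0.18  2.1   0.    0.85 -1.5 ]
```

View pics/c4.png

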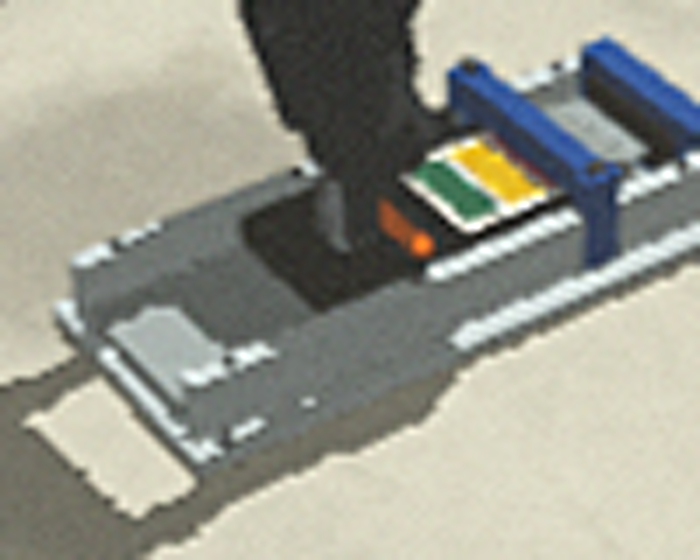

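>>> {"name": "arm_command", "arguments": {
  "slide": [
    [-0.004, 0, 0.0022],
    [-0.004, 0, 0.0022],
    [-0.004, 0, 0.0022],
    [-0.004, 0, 0.0022],
    [-0.004, 0, 0.0022],
    [-0.004, 0, 0.0022],
    [-0.004, 0, 0.0022],
    [-0.004, 0, 0.0022]
  ],
  "angular": [
    [0, 0.2, 0],
    [0, 0.1, 0],
    [0, 0, 0],
    [0, 0, 0],
    [0, 0, 0],
    [0, 0, 0],
    [0, 0, 0],
    [0, 0, 0]
  ],
  "hand": [0, 0, 0, 0, 0, 0, 0, 0]
}}

```text
time: 7.55
tool_pos: [0.5347, -0.1418, 0.044]
tcp_rot: [-0.579, -3.075, -0.003]
wrist_force: [-9.0, 3.7, 19.7]
width: -0.002
```

```bash
python3 - <<'E'
from h import *
rep()
import cv2
b=bot.read_camera('scene')[170:250,265:365,::-1]
cv2.imwrite('pics/c5.png',cv2.resize(b,None,fx=7,fy=7,interpolation=cv2.INTER_CUBIC))
E
```

```text
t 7.55 F [-9.   3.7 19.7] F_jig [-9.7  0.2 19.7] w -0.002123810923449199
tcp [ 0.5347 -0.1418  0.044 ] tcp in jig [-0.003   0.0017  0.044 ]
turn needed (tool deg) [-0.01 -0.73  0.16] q [-0.3   0.24  2.02  0.    0.89 -1.5 ]
```

View pics/c5.png

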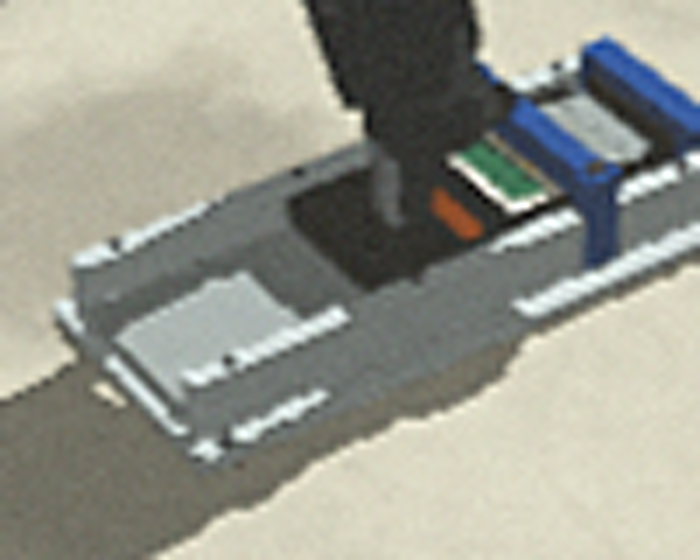

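```bash
cat >> h.py <<'E'
def ridge(u,v,z):
    from scipy.optimize import least_squares
    r=least_squares(lambda a:proj('scene',j2w(P,(a[0],a[1],z)))[0]-[u,v],[0,0]).x
    print('ridge centre jig',r,'front',r[0]+.101)
E
python3 - <<'E'
from h import *
ridge(265+408.5/7-.4,170+228/7-.4,.041)  # c4
ridge(265+457.5/7-.4,170+213/7-.4,.041)
ridge(265+274.5/6.9-.4,165+270.5/6.9-.4,.053)
E
```

```text
ridge centre jig [-0.01236609 -0.0173859 ] front 0.08863391275038567
ridge centre jig [ 0.01051794 -0.02086078] front 0.11151793866829385
ridge centre jig [-0.06930563 -0.00556181] front 0.031694373886924726
```

>>> {"name": "arm_command", "arguments": {
  "slide": [
    [-0.004, 0, 0.0022],
    [-0.004, 0, 0.0022],
    [-0.004, 0, 0.0022],
    [-0.004, 0, 0.0022],
    [-0.004, 0, 0.0022],
    [-0.004, 0, 0.0022],
    [-0.004, 0, 0.0022],
    [-0.004, 0, 0.0022]
  ],
  "angular": [
    [0, -0.2, 0],
    [0, -0.2, 0],
    [0, -0.2, 0],
    [0, 0, 0],
    [0, 0, 0],
    [0, 0, 0],
    [0, 0, 0],
    [0, 0, 0]
  ],
  "hand": [0, 0, 0, 0, 0, 0, 0, 0]
}}

```text
time: 8.4
tool_pos: [0.5388, -0.1434, 0.0442]
tcp_rot: [-0.567, -3.019, -0.015]
wrist_force: [-15.0, 5.3, 27.8]
width: -0.003
```

```bash
python3 - <<'E'
from h import *
rep()
import cv2
b=bot.read_camera('scene')[170:250,265:365,::-1]
cv2.imwrite('pics/c6.png',cv2.resize(b,None,fx=7,fy=7,interpolation=cv2.INTER_CUBIC))
E
```

```text
t 8.4 F [-15.    5.3  27.8] F_jig [-15.9  -0.5  27.8] w -0.0031329837501588797
tcp [ 0.5388 -0.1434  0.0442] tcp in jig [0.0014 0.0017 0.0442]
turn needed (tool deg) [-0.19 -4.    0.21] q [-0.31  0.28  1.97  0.    0.95 -1.51]
```

View pics/c6.png

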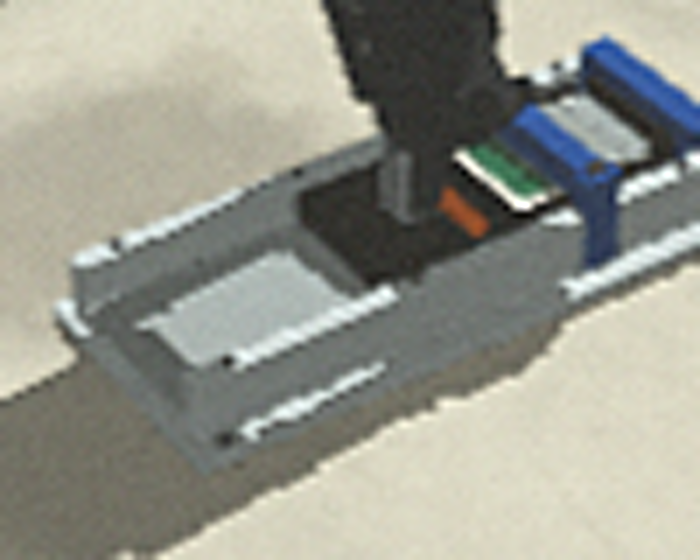

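>>> {"name": "arm_command", "arguments": {
  "slide": [
    [-0.005, 0, 0.0022],
    [-0.005, 0, 0.0022],
    [-0.005, 0, 0.0022],
    [-0.005, 0, 0.0022],
    [-0.005, 0, 0.002],
    [-0.004, 0, 0.002],
    [-0.004, 0, 0.002],
    [-0.004, 0, 0.002]
  ],
  "angular": [
    [0, -0.7, 0],
    [0, -0.7, 0],
    [0, -0.7, 0],
    [0, -0.7, 0],
    [0, -0.7, 0],
    [0, -0.7, 0],
    [0, -0.7, 0],
    [0, -0.7, 0]
  ],
  "hand": [0, 0, 0, 0, 0, 0, 0, 0]
}}

```text
time: 9.25
tool_pos: [0.5386, -0.1434, 0.0441]
tcp_rot: [-0.568, -3.033, -0.006]
wrist_force: [-15.2, 5.8, 26.2]
width: 0.002
```

```bash
python3 - <<'E'
from h import *
rep()
import cv2
b=bot.read_camera('scene')[170:250,265:365,::-1]
cv2.imwrite('pics/c7.png',cv2.resize(b,None,fx=7,fy=7,interpolation=cv2.INTER_CUBIC))
E
```

```text
t 9.25 F [-15.2   5.8  26.2] F_jig [-16.2  -0.2  26.2] w 0.0016546800445330046
tcp [ 0.5386 -0.1434  0.0441] tcp in jig [0.0012 0.0017 0.0441]
turn needed (tool deg) [-0.39 -3.21  0.27] q [-0.3   0.28  1.98 -0.    0.94 -1.5 ]
```

View pics/c7.png

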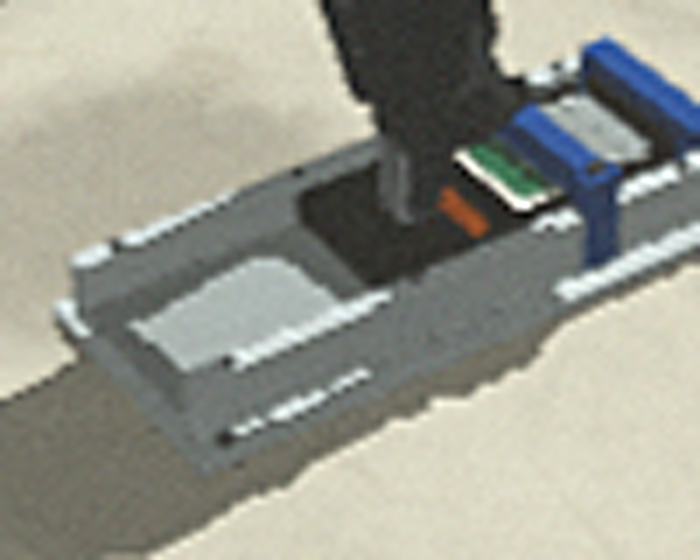

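>>> {"name": "arm_command", "arguments": {
  "slide": [
    [-0.005, 0, 0.001],
    [-0.005, 0, 0.001],
    [-0.005, 0, 0.001],
    [-0.005, 0, 0.001],
    [-0.005, 0, 0.001],
    [-0.005, 0, 0.001],
    [-0.005, 0, 0.001],
    [-0.005, 0, 0.001]
  ],
  "angular": [
    [0, -0.8, 0],
    [0, -0.8, 0],
    [0, -0.8, 0],
    [0, -0.8, 0],
    [0, -0.8, 0],
    [0, -0.8, 0],
    [0, -0.8, 0],
    [0, -0.8, 0]
  ],
  "hand": [0, 0, 0, 0, 0, 0, 0, 0]
}}

```text
time: 10.1
tool_pos: [0.5385, -0.1433, 0.044]
tcp_rot: [-0.572, -3.055, 0.006]
wrist_force: [-16.2, 5.5, 22.5]
width: -0.004
```

```bash
python3 - <<'E'
from h import *
rep()
import cv2
b=bot.read_camera('top')[150:260,280:380,::-1]
cv2.imwrite('pics/c8.png',cv2.resize(b,None,fx=5.4,fy=5.4,interpolation=cv2.INTER_CUBIC))
E
```

```text
t 10.1 F [-16.2   5.5  22.5] F_jig [-17.1  -0.8  22.5] w -0.003582578113612766
tcp [ 0.5385 -0.1433  0.044 ] tcp in jig [0.0011 0.0017 0.044 ]
turn needed (tool deg) [-0.58 -1.83  0.29] q [-0.3   0.26  2.   -0.01  0.91 -1.49]
```

View pics/c8.png

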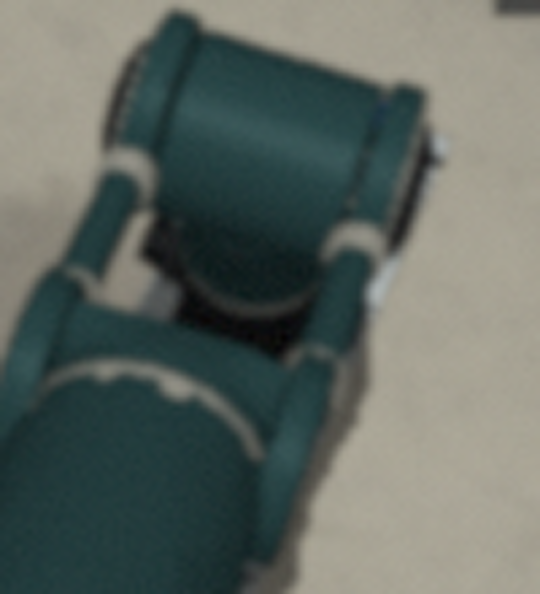

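>>> {"name": "arm_command", "arguments": {
  "slide": [
    [0, 0, 0],
    [0, 0, -0.001],
    [0, 0, -0.002],
    [0.0005, 0, -0.003],
    [0.001, 0, -0.004],
    [0.001, 0, -0.005],
    [0.001, 0, -0.006],
    [0, 0, -0.008]
  ],
  "angular": [
    [0, 0, 0],
    [0, 0, 0],
    [0, 0, 0],
    [0, 0, 0],
    [0, 0, 0],
    [0, 0, 0],
    [0, 0, 0],
    [0, 0, 0]
  ],
  "hand": [0, 0, 0, 0, 0, 0, 0, 0]
}}

```text
time: 10.95
tool_pos: [0.5343, -0.1413, 0.0744]
tcp_rot: [-0.57, -3.052, 0.006]
wrist_force: [0.0, -0.6, 0.2]
width: 0.002
```

```bash
python3 - <<'E'
from h import *
rep()
import cv2
b=bot.read_camera('scene')[170:250,265:365,::-1]
cv2.imwrite('pics/c9.png',cv2.resize(b,None,fx=7,fy=7,interpolation=cv2.INTER_CUBIC))
E
```

```text
t 10.95 F [ 0.  -0.6  0.2] F_jig [ 0.2 -0.5  0.2] w 0.0016508819130651104
tcp [ 0.5343 -0.1413  0.0744] tcp in jig [-0.0036  0.0021  0.0744]
turn needed (tool deg) [-0.61 -2.02  0.31] q [-0.3   0.22  1.99 -0.01  0.97 -1.49]
```

View pics/c9.png

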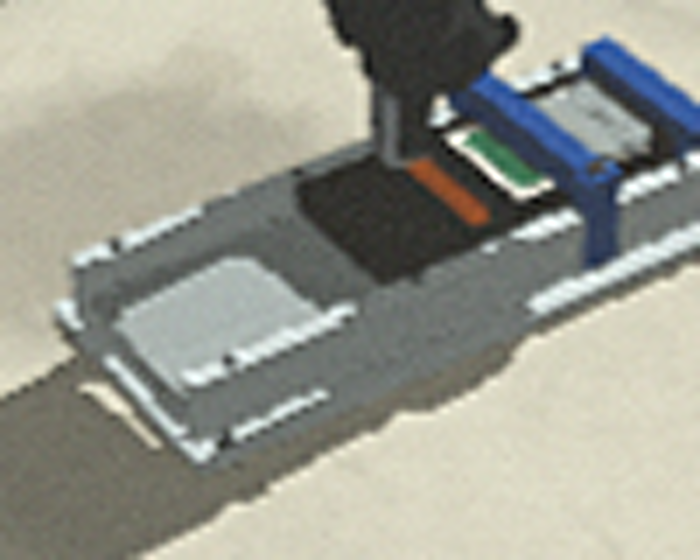

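Released; the carrier stays down. I raise and back the tool off for a clear top view.

>>> {"name": "arm_command", "arguments": {
  "slide": [
    [0, 0, -0.02],
    [0, 0, -0.03],
    [0, 0, -0.03],
    [0, 0.035, -0.02],
    [0, 0.045, 0],
    [0, 0.045, 0],
    [0, 0.045, 0],
    [0, 0, 0]
  ],
  "angular": [
    [0, 0, 0],
    [0, 0, 0],
    [0, 0, 0],
    [0, 0, 0],
    [0, 0, 0],
    [0, 0, 0],
    [0, 0, 0],
    [0, 0, 0]
  ],
  "hand": [0, 0, 0, 0, 0, 0, 0, 0]
}}

```text
time: 11.8
tool_pos: [0.6052, 0.0202, 0.1842]
tcp_rot: [-0.581, -3.062, 0.003]
wrist_force: [0.2, -0.7, 0.6]
width: 0.004
```

```bash
python3 - <<'E'
from h import *
rep()
import cv2
b=cv2.resize(bot.read_camera('top')[155:265,280:370,::-1],None,fx=5.4,fy=5.4,interpolation=cv2.INTER_CUBIC)
cv2.imwrite('pics/c10.png',b)
b=bot.read_camera('scene')[165:245,265:380,::-1]
cv2.imwrite('pics/c11.png',cv2.resize(b,None,fx=6.9,fy=6.9,interpolation=cv2.INTER_CUBIC))
for z in (.053,.048,.043):
  for f in (.109,.115): print(z,f,((proj('top',j2w(P,(f-.101,0,z)))[0]+.5-[280,155])*5.4).round(), ((proj('scene',j2w(P,(f-.101,0,z)))[0]+.5-[265,165])*6.9).round())
E
```

```text
t 11.8 F [ 0.2 -0.7  0.6] F_jig [ 0.4 -0.6  0.6] w 0.003674046314566679
tcp [0.6052 0.0202 0.1842] tcp in jig [0.0033 0.1783 0.1842]
turn needed (tool deg) [-0.37 -1.35 -0.02] q [-0.01  0.19  1.8   0.    1.18 -1.21]
0.053 0.109 [259. 273.] [419. 201.]
0.053 0.115 [263. 263.] [430. 196.]
0.048 0.109 [259. 274.] [419. 210.]
0.048 0.115 [263. 264.] [430. 206.]
0.043 0.109 [259. 276.] [419. 220.]
0.043 0.115 [263. 266.] [430. 215.]
```

View pics/c10.png

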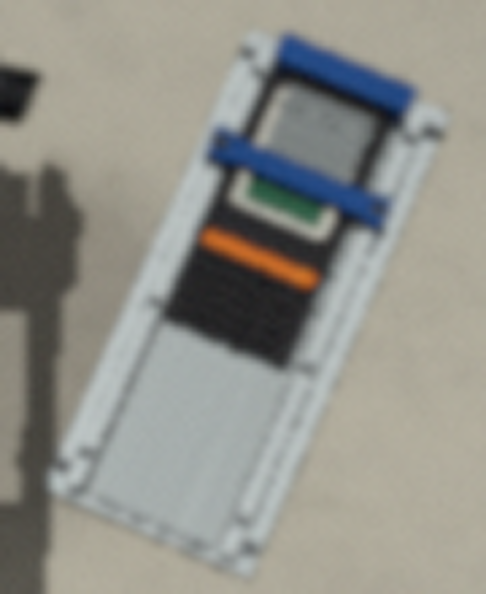

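View pics/c11.png

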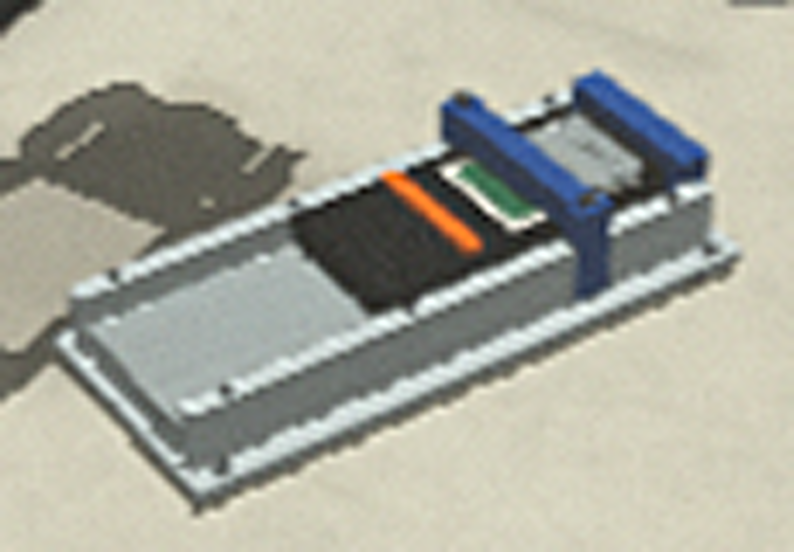

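```bash
python3 -c "
from workcell import bot
print(bot.finish_job())"
```

```text
the job is handed in; nothing more can be done
None
```

The carrier is home against the end stop with the leaf spring holding it down, and I handed the job in at about 12 s. No verdict is reported.

- **Pressing:** With the fingers closed, I pressed on the thumb pad until the bed reached its lower stop (26 N down). My first presses were too light: they only reached about 3–4 mm and let the carrier creep forward about 5 mm. It was still well short of the bridge.
- **Pushing:** I kept pressing and pushed the carrier under the bridge. It stalled at 16–17 N of forward force. It didn't move any further when I pressed less and kept pushing, so I took that as the stop.
- **Release:** I lifted straight up and moved the arm clear to the side. The wrist force then read about zero.
- **Last check:** In both views the orange ridge is where it should be with the carrier front at the stop. The top view puts it a few mm past, which is within measuring error. The carrier looks flat, with its top a little above the rail tops, which means the bed is held down about 8 mm.

I couldn't read the bed and leaf joints directly, so those figures come from the pictures and forces. The tool stayed well away from the other things on the bench, but I didn't check their positions afterwards.

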